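# Close and latch a leaf drill jig on its workpiece

### The job

Get the drilling jig ready for the drill: push the wooden blank along its channel until it is fully home against the end stop, then turn the hinged aluminium leaf over its spine until it lies flat on the blank, and last swing the latch with the red knob round over the leaf's edge as far as it goes. Pushing with the fingertips is all it takes: the blank must stay on the jig's bed and not be picked up, and the dowel end, screw box, glue bottle and nut beside the jig must be left where they stand.

Things in the scene. Friction and masses are not known exactly. Their poses are not given: they have to be found in the camera images.
- jig: Drill jig on a grey board, screwed to the worktop. Origin on the worktop under the middle of the spine (hinge line). x runs along the spine, from the channel's open mouth (-x, robot side) to the end stop (+x); y to the side where the leaf is parked. All sizes below are mm in this frame. Base board x -97..78, y -150..38, 15 thick; its top, z 15, is the bed.
- stop_face (a point): Middle of the end stop's face, jig (50, -55, 22): far end of the channel. The channel runs along x, centre line y -55, between two dark wooden rails 15 high (top z 30) with inner faces at y -23.5 and -86.5; it is open at its -x end, where the rails begin at x -82 and the bed at x -97.
- blank_centre (a point): Centre of the loose wooden blank, plain light wood 100 (along channel) x 60 x 20, 0.07-0.14 kg, lying on the bed (z 15..35) with 1.5 play to each rail. Starts 18 to 45 short of the stop. Home: its far end touches the stop, this point at jig x 0, y -55, z 25. Push the middle of its near (-x) end, at z 17 to 35.
- spine (a point): Middle of the leaf's hinge axis, jig (0, 0, 39); the axis runs along x. Below it a hinge block, y 1..31, top z 35. The hinge is stiff (0.14 N m friction) and holds the leaf at any angle, so it never falls and must be pushed all the way down.
- leaf (a joint): Leaf angle, rad: 0 level over the +y side, pi/2 upright, pi (stop) flat over the channel, top at z 42. Starts at 0.35 to 0.9. Plate x -60..60, 8 to 100 from the axis, 6 thick, 0.15 kg. The underside at the start is the top when shut; on it two brass bushes 20 wide, 2 proud, at x -33 and 33, 55 from the axis; between them it is bare.
- leaf_edge (a point): Middle of the leaf's free edge: x 0, 100 from the axis, mid thickness; 73 to 118 above the worktop at the start, free room below. A lip on the leaf's -x side (x -60..-54, 30 to 80 from the axis, 9 deep) points up at the start; shut, it drops behind the blank's near end, so the leaf lies flat only if the blank is home.
- latch (a joint): Steel swing latch on an upright pillar at jig x 20, y -125; rad: 0 open, arm pointing to -x beside the shut leaf's edge; pi/2 (stop) shut, pointing to +y over the shut leaf. Closing is clockwise from above. Stays where left (0.03 N m friction); starts at 0 to 0.35. Arm 13 wide, z 46..52, reaching 44 from the pivot.
- latch_knob (a point): Half-way up the upright red knob near the latch arm's end, 38 from the latch pivot; 12 in diameter, z 52 to 77. Push it round sideways.
- dowel_end_2: Bystander: short end of round wooden dowel, standing, 16 diameter, 47 high; origin under its centre.
- screw_box_1: Bystander: little buff card box, 38 x 18 x 43 high; origin under its centre.
- glue_bottle: Bystander: black squeeze glue bottle, 36 x 69 x 132 high; origin under its centre.
- coach_nut_1: Bystander: hexagon steel nut lying flat, 19 across flats, 10 high; origin under its centre.
Things that resemble listed ones, but are neither listed nor needed, are in the scene too. Leave any orange look-alike of the part that bears blank_centre alone.

How it is judged:
By the outcome, as a careful person would: the job done as asked, in the order asked, and still so for the second after the job is handed in, with the robot touching nothing.
It also fails if it takes over 56 s, if anything falls off the work surface, if the arm or the gripper's body presses on something with over 40 N, if the wrist force passes 120 N, or if a joint passes its speed limit or range.

### The arm

A 6-joint arm with a two-finger parallel gripper is mounted at the origin on a cart in front of the work surface, level with it; the furniture and walls round the work are solid. World frame = base frame: x ahead of the robot, y to its left, z up, the work surface at z = 0. Lengths are in m, angles in rad, forces in N, time in s.
With the tool pointing down it reaches from about 0.3 to 0.875 m from the base axis. Payload 6.4 kg.
Tool frame: the origin (TCP) lies on the centre line of the jaws, within the pads' length; the fingertips stand 25 mm ahead of it and the grasp point (between the pads) lies 6 mm ahead of it; z points along the fingers, y is the line along which they close (so a half turn about z gives the same grasp; the last joint's range is limited). The gripper opens to 85 mm and grips with 20 to 120 N. Pads are 22 mm wide; open, the fingers measure 114 mm over their backs; the gripper's body (76 mm by 85 mm) begins 54 mm behind the grasp point. The pads swing forward as they close: fully open they stand 13 mm farther back than shut.
Start: joints at [0.914, 0.181, 1.607, -0, 1.354, -0.206], TCP at [0.251, 0.518, 0.22] pointing down, gripper open.
Joint ranges: [-2.99, 2.99], [-0.89, 2.07], [0.3, 2.58], [-1.14, 4.28], [0, 2.63], [-3.12, 3.12]. Speed limits (rad/s): [2.57, 2.57, 3.01, 3.14, 3.14, 3.14].

### API

Orientations are given as a unit quaternion [w, x, y, z].
In Python, from bench import get_obs, camera, hand_in, spot_in gives the robot as it stands.
- The arm moves only by the shell command python3 -m jog 'ROWS'. ROWS is JSON, one flat list of numbers, 7 for each row, row after row: the shift along the tool's x, y, z in m, then the turn, a rotation vector about the tool's x, y, z in rad, then the closure, from 0 (fully open) to 1 (shut). A call has 1 to 20 rows; each row is the pose to reach, as a shift and turn from the pose commanded when the call began, along the tool's axes at that moment; what a row does not reach only later rows make up. A row lasts 1/8 s, in which the tool goes at most 62.5 mm and 10.7 degrees, less where a joint would pass 70% of its speed; a pose out of reach is approached as far as the arm can. A call with a gripper value outside its range is refused whole. The fingers move at their own pace and stop on an object; the grip force is fixed at half the most. Time passes only in rows, so rows that repeat a pose let the fingers close. It gives the time, the measured TCP pose, the force, the opening and the grip force at its end, in the units of the state.
- get_obs(): the state, without advancing time (a new reading comes with each control period).
- camera(name): name is "scene" or "top" or "wrist"; returns a dict with "frame" (400x640x3 uint8, red, green, blue), "mtx" (3x3 intrinsics, pixels), "extrinsics" (4x4, takes a point from camera to world coordinates). Camera axes: x right, y up, looking along -z (the intrinsics and any distortion apply to the point x, -y, -z); pixel columns grow to the right and rows downward; lengths in m; the calibration is good to about 2 mm. The wrist camera is an equidistant fisheye: a pixel r from the principal point sees the ray r / f radians off the axis. A picture is of the moment at which its call begins. There is no depth.
- hand_in(): hands the job in; it is judged then, once.
Trained networks look in a picture, given as the dict that the camera call returned (one of the last four; its "shot" number tells which), for a name from the list of things; names that differ only in an ending like _2 or _b are one class to them, and where a whole thing is asked for, a point or a joint stands for the part that bears it (a point fixed in the world has none). Each returns a list of dicts, best first, with "confidence" (0 to 1); they miss things now and then, are a little off and sometimes report something else, mostly with a low value. They report only what shows in the picture. A call takes as long as a camera call. They do not tell look-alikes from the thing itself.
- spot_in(picture, name): "xyz" ([x, y, z] in m, in world coordinates, good to about 4 mm: the middle of the surface that is visible of it).
The state is a dict: "time_s": time; "q": joint angles; "dq": joint speeds; "joint_efforts": joint torques, N m; "eef_pos": TCP position; "eef_rot": TCP orientation; "wrist_force": force on the tool from outside, world axes, zero at the start; "torque": the same for the moment, N m; "opening": opening from 0.0 (shut) to 1.0 (fully open); "grasp_force": force on a finger pad.
Only numpy, scipy, OpenCV 4.12 (cv2) and the standard library are available. Lean on these libraries where they do the work, as an engineer would, in place of code of your own. Each camera call takes 0.05 s, during which the arm holds its last target. There are 200 camera calls.

## Working session

There is one attempt and no reset: what is moved stays moved. The work goes in short steps, Python scripts to look and compute and a shell command to move; the robot and the scene stay as the last step left them, time stands still between calls to the robot, and variables do not carry over. Pictures are saved under pics/ and viewed, at most 10 in all, crops included, and the job is handed in when it is done.

```bash
mkdir -p pics
cat > h.py <<'E'
import numpy as np,cv2
from bench import *
from scipy.spatial.transform import Rotation as R
def proj(c,P):
    E=np.linalg.inv(c["extrinsics"]);p=(E[:3,:3]@np.atleast_2d(P).T).T+E[:3,3]
    p=p*[1,-1,-1];u=p@np.array(c["mtx"]).T;return u[:,:2]/u[:,2:]
def ray(c,uv,z):
    E=np.array(c["extrinsics"]);d=np.linalg.inv(c["mtx"])@[uv[0],uv[1],1];d=E[:3,:3]@(d*[1,-1,-1]);o=E[:3,3];return o+d*(z-o[2])/d[2]
def save(c,n):cv2.imwrite("pics/"+n,c["frame"][:,:,::-1])
E
python3 - <<'E'
from h import *
np.set_printoptions(precision=3,suppress=True)
o=get_obs();print(o["time_s"],o["eef_pos"],o["eef_rot"])
for n in("top","scene"):
    c=camera(n);save(c,n+"0.png");print(n,c["extrinsics"])
    for k in["jig","blank_centre","leaf","leaf_edge","spine","stop_face","latch","latch_knob","dowel_end_2","screw_box_1","glue_bottle","coach_nut_1"]:
        try:
            for d in spot_in(c,k)[:2]:print(k,round(d["confidence"],2),np.array(d["xyz"]),proj(c,d["xyz"])[0])
        except Exception as e:print(k,e)
E
```

```text
0.0 [0.25  0.517 0.219] [-0.     0.223  0.975 -0.001]
top [[ 0.023  0.984 -0.178  0.395]
 [-1.     0.021 -0.011  0.073]
 [-0.007  0.178  0.984  1.277]
 [ 0.     0.     0.     1.   ]]
jig 0.72 [0.56  0.099 0.028] [319.397 223.085]
blank_centre 0.98 [0.458 0.369 0.019] [225.028 256.696]
blank_centre 0.73 [ 0.456 -0.222  0.017] [430.656 262.086]
leaf 0.68 [0.572 0.167 0.063] [295.468 216.679]
leaf 0.66 [0.558 0.1   0.024] [319.364 224.073]
leaf_edge 0.62 [0.573 0.162 0.069] [297.149 216.145]
spine 0.96 [0.556 0.104 0.025] [317.895 224.82 ]
stop_face 0.63 [0.557 0.102 0.029] [318.322 224.175]
latch 0.54 [ 0.549 -0.003  0.054] [355.338 226.769]
dowel_end_2 0.47 [0.653 0.026 0.048] [345.376 190.777]
screw_box_1 0.43 [ 0.503 -0.09   0.043] [385.522 243.786]
glue_bottle 0.85 [0.724 0.119 0.068] [313.571 164.446]
scene [[ 0.65   0.439 -0.62  -0.103]
 [-0.759  0.399 -0.514 -0.525]
 [ 0.022  0.805  0.593  0.744]
 [ 0.     0.     0.     1.   ]]
jig 0.81 [0.539 0.101 0.027] [288.522 216.01 ]
blank_centre 0.82 [0.521 0.071 0.035] [292.893 222.478]
blank_centre 0.66 [ 0.456 -0.23   0.021] [387.852 314.954]
leaf 0.63 [0.57  0.161 0.062] [278.648 187.289]
leaf 0.42 [ 0.539 -0.008  0.052] [325.569 228.263]
leaf_edge 0.68 [0.568 0.16  0.065] [278.475 186.998]
spine 0.69 [0.54  0.103 0.029] [288.298 214.722]
stop_face 0.85 [0.545 0.1   0.026] [290.695 215.32 ]
latch 0.69 [ 0.541 -0.008  0.051] [325.776 228.236]
latch_knob 0.43 [ 0.496 -0.099  0.032] [345.964 265.538]
screw_box_1 0.79 [ 0.499 -0.099  0.031] [346.683 265.478]
screw_box_1 0.17 [0.725 0.12  0.049] [334.068 171.303]
glue_bottle 0.69 [0.724 0.12  0.05 ] [333.85  171.216]
coach_nut_1 0.54 [0.465 0.248 0.01 ] [221.322 210.196]
```

```bash
ls .
```

```text
h.py
pics
```

Run:
```python
import cv2
a=cv2.imread("pics/top0.png")[140:290,210:450];cv2.imwrite("pics/t1.png",cv2.resize(a,None,fx=3.3,fy=3.3,interpolation=2))
a=cv2.imread("pics/scene0.png")[120:320,170:410];cv2.imwrite("pics/s1.png",cv2.resize(a,None,fx=3,fy=3,interpolation=2))
```

```text
(no output)
```

View pics/t1.png

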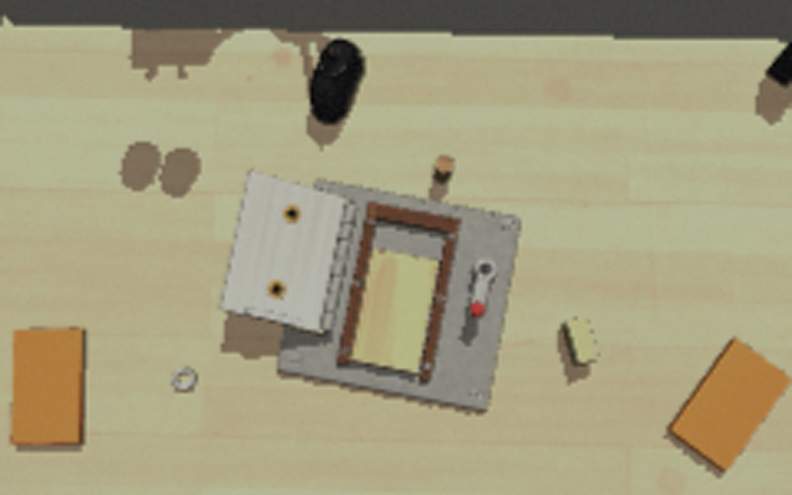

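View pics/s1.png

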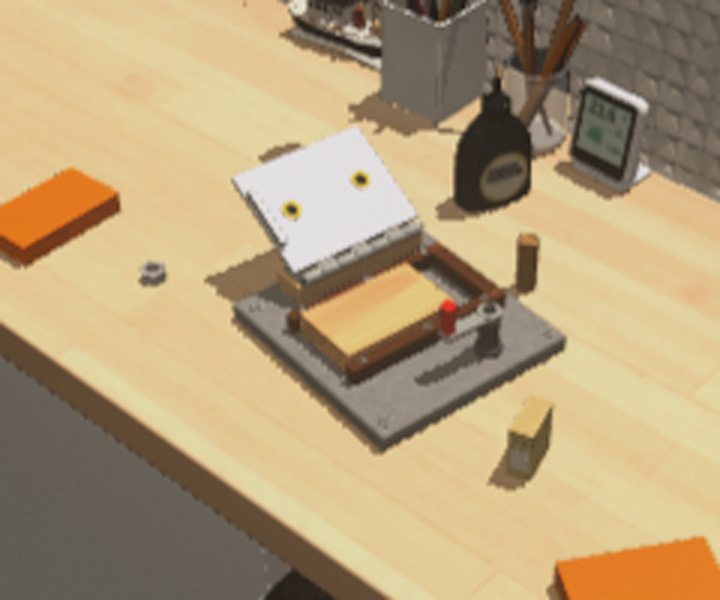

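The top crop shows the plain wooden blank in the channel at (400,305), short of the stop at (410,218). The leaf is up on the left at (285,250) and the red knob is at (478,308).

Things that could be taken for the blank: the orange blocks at crop (48,387) and (730,405), and the wooden blank at (400,305). I choose the plain one between the dark rails. The crop confirms it.

```bash
cat > fit.py <<'E'
from h import *
from scipy.optimize import least_squares
np.set_printoptions(precision=4,suppress=True)
T=camera("top");S=camera("scene")
t=lambda u,v:np.array([210+u/3.3-.35,140+v/3.3-.35]);s=lambda u,v:np.array([170+u/3-.33,120+v/3-.33])
def W(p,P):
    c,sn=np.cos(p[2]),np.sin(p[2]);P=np.atleast_2d(P)/1000
    return np.c_[p[0]+c*P[:,0]-sn*P[:,1],p[1]+sn*P[:,0]+c*P[:,1],P[:,2]]
def leafpt(x,r,h,a): # h offset normal (side up at start)
    return [x,r*np.cos(a)-h*np.sin(a),39+r*np.sin(a)+h*np.cos(a)]
def knob(b,z=77):return [20-38*np.cos(b),-125+38*np.sin(b),z]
def res(p):
    a,b,d=p[3:6]
    TP=[[-97,38,15],[-97,-150,15],[78,-150,15],[78,38,15],leafpt(60,100,3,a),leafpt(-60,100,3,a),knob(b),[50-d,-25,35],[50-d,-85,35],[-50-d,-25,35],[-50-d,-85,35],[20,-125,54]]
    TU=[t(278,373),t(487,410),t(520,216),t(318,182),t(250,172),t(221,308),t(478,308),t(370,248),t(440,260),t(352,368),t(423,378),t(486,268)]
    SP=[[-97,38,15],[-97,-150,15],[78,-150,15],leafpt(60,100,3,a),leafpt(-60,100,3,a),knob(b)]
    SU=[s(235,312),s(382,443),s(565,340),s(358,127),s(235,182),s(449,303)]
    return np.r_[(proj(T,W(p,TP))-TU).ravel(),(proj(S,W(p,SP))-SU).ravel()]
r=least_squares(res,[.55,.1,-.17,.6,.2,30],x_scale=[.01,.01,.1,.1,.1,5],loss="soft_l1")
print(r.x);print(res(r.x).reshape(-1,2).round(1).tolist())
p=r.x
for n,P in dict(near=[-50-p[5],-55,25],stop=[50,-55,22],edge=leafpt(0,100,0,p[3]),pivot=[20,-125,50],knob=knob(p[4],65),spine=[0,0,39]).items():print(n,W(p,P)[0])
E
python3 fit.py
```

```text
[ 0.5652  0.1175 -0.1673  0.4398  0.0684 29.398 ]
[[0.1, -0.5], [0.8, 0.6], [1.2, 0.5], [-0.2, -1.0], [0.0, -0.0], [-0.1, 0.7], [0.3, 0.5], [1.2, 0.8], [0.5, 1.1], [0.0, -1.4], [-0.8, -0.4], [0.6, 0.5], [-0.9, -3.6], [0.5, -1.9], [1.5, -1.9], [-0.7, 0.1], [-1.5, -1.0], [-0.1, -0.4]]
near [0.4777 0.0765 0.025 ]
stop [0.6053 0.0549 0.022 ]
edge [0.5802 0.2067 0.0816]
pivot [ 0.5641 -0.0091  0.05  ]
knob [ 0.5271 -0.0002  0.065 ]
spine [0.5652 0.1175 0.039 ]
```

```bash
cat > rel.py <<'E'
from h import *
np.set_printoptions(precision=4,suppress=True)
P=[.5652,.1175,-.1673]
o=get_obs();d=np.array(o["eef_pos"])[:2]-P[:2];c,s=np.cos(P[2]),np.sin(P[2])
A=R.from_euler("z",P[2]).as_matrix().T@R.from_quat(o["eef_rot"],scalar_first=True).as_matrix()
print("t",o["time_s"],"TCP jig mm",1000*np.r_[c*d[0]+s*d[1],-s*d[0]+c*d[1],o["eef_pos"][2]],"F",np.array(o["wrist_force"]),"open",o["opening"]);print("tool axes(cols) in jig\n",A)
E
python3 -m jog '[-0.357,-0.309,0.05,0,0,-0.283,1, -0.357,-0.309,0.05,0,0,-0.283,1, -0.357,-0.309,0.05,0,0,-0.283,1, -0.357,-0.309,0.05,0,0,-0.283,1, -0.357,-0.309,0.05,0,0,-0.283,1, -0.357,-0.309,0.05,0,0,-0.283,1, -0.357,-0.309,0.05,0,0,-0.283,1, -0.357,-0.309,0.05,0,0,-0.283,1, -0.357,-0.309,0.05,0,0,-0.283,1, -0.357,-0.309,0.05,0,0,-0.283,1, -0.357,-0.309,0.05,0,0,-0.283,1]'; python3 rel.py
```

```text
time_s: 2.78
eef_pos: [0.4368, 0.085, 0.1699]
eef_rot: [-0.0, 0.083, 0.997, 0.0]
wrist_force: [0.4, -0.4, 0.1]
opening: 0.006
grasp_force: 0.0
t 2.775 TCP jig mm [-121.1839  -53.4206  169.8703] F [ 0.3625 -0.4078  0.0726] open 0.00573041491896573
tool axes(cols) in jig
 [[-1.     -0.0012 -0.0001]
 [-0.0012  1.      0.0002]
 [ 0.0001  0.0002 -1.    ]]
```

```bash
python3 -m jog '[0,-0.0015,0.06,0,0,0,1, 0,-0.0015,0.11,0,0,0,1, 0,-0.0015,0.122,0,0,0,1, -0.015,-0.0015,0.122,0,0,0,1, -0.025,-0.0015,0.122,0,0,0,1, -0.032,-0.0015,0.122,0,0,0,1, -0.038,-0.0015,0.122,0,0,0,1, -0.043,-0.0015,0.122,0,0,0,1, -0.048,-0.0015,0.122,0,0,0,1, -0.052,-0.0015,0.122,0,0,0,1, -0.055,-0.0015,0.122,0,0,0,1]'; python3 rel.py|head -1
python3 -m jog '[-0.002,0,0,0,0,0,1, -0.003,0,0,0,0,0,1]'
python3 -m jog '[-0.002,0,0,0,0,0,1, -0.003,0,0,0,0,0,1]';python3 rel.py|head -1
```

```text
time_s: 4.15
eef_pos: [0.4913, 0.0732, 0.0477]
eef_rot: [-0.0, 0.084, 0.996, -0.0]
wrist_force: [-0.9, 0.2, -0.4]
opening: -0.001
grasp_force: 0.0
t 4.15 TCP jig mm [-65.4658 -55.9769  47.7222] F [-0.897   0.1866 -0.4201] open -0.0007717402358656772
time_s: 4.4
eef_pos: [0.4942, 0.0727, 0.0477]
eef_rot: [-0.0, 0.084, 0.996, 0.0]
wrist_force: [0.1, 0.5, -0.0]
opening: -0.001
grasp_force: 0.0
time_s: 4.65
eef_pos: [0.4972, 0.0722, 0.0478]
eef_rot: [0.0, 0.084, 0.996, 0.0]
wrist_force: [-0.7, 0.5, -0.5]
opening: -0.002
grasp_force: 0.0
t 4.65 TCP jig mm [-59.5297 -55.9489  47.8049] F [-0.6548  0.4537 -0.4565] open -0.0022142216283625375
```

```bash
for i in 1 2 3 ; do python3 -m jog '[-0.0015,0,0,0,0,0,1, -0.0025,0,0,0,0,0,1]' | sed -n 4p;python3 rel.py|head -1; done
python3 - <<'E'
from h import *
import cv2
c=camera("scene");save(c,"s2.png");cv2.imwrite("pics/s2c.png",cv2.resize(c["frame"][140:280,220:380,::-1],None,fx=4,fy=4,interpolation=2))
E
```

```text
wrist_force: [-0.8, -0.7, 0.1]
t 4.9 TCP jig mm [-57.0038 -55.9637  47.7919] F [-0.8295 -0.693   0.0817] open 0.0002641974640496077
wrist_force: [-0.9, 0.7, -0.1]
t 5.15 TCP jig mm [-54.4935 -55.9657  47.7976] F [-0.8805  0.7213 -0.139 ] open -0.0013368831669502454
wrist_force: [-0.1, -0.3, -0.0]
t 5.4 TCP jig mm [-51.9822 -55.9767  47.7948] F [-0.0986 -0.3209 -0.0494] open -0.0030190697590427302
```

View pics/s2c.png

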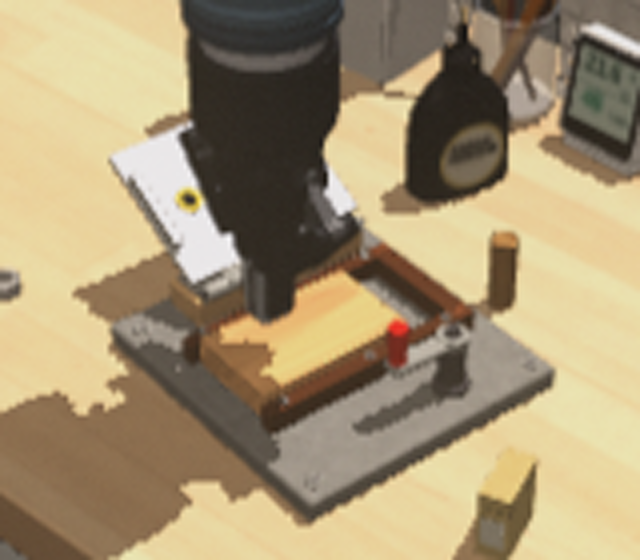

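Run:
```python
from h import *
from scipy.spatial.transform import Rotation as R
c=camera("scene");p=[.5652,.1175,-.1673]
def W(P):
    P=np.array(P)/1000;r=R.from_euler("z",p[2]).as_matrix();return r@P+[p[0],p[1],0]
f=lambda P:((proj(c,W(P))[0]-[220,140])*4).round()
for n,P in dict(tip23=[-52,-56,23],tip35=[-52,-56,35],tip45=[-52,-56,45],near_l=[-79.4,-25,35],near_r=[-79.4,-85,35],far_r=[20.6,-85,35],far_l=[20.6,-25,35],railend=[-82,-86.5,30],bed1=[-97,-150,15]).items():print(n,f(P))
for d in spot_in(c,"blank_centre"):print(d)
```

```text
tip23 [270. 361.]
tip35 [270. 345.]
tip45 [270. 331.]
near_l [196. 336.]
near_r [261. 393.]
far_r [406. 319.]
far_l [339. 268.]
railend [259. 403.]
bed1 [310. 502.]
{'xyz': [0.4532, -0.2267, 0.0214], 'confidence': 0.78}
{'xyz': [0.448, 0.3591, 0.0187], 'confidence': 0.72}
{'xyz': [0.5178, 0.0679, 0.0331], 'confidence': 0.62}
{'xyz': [0.4623, 0.25, 0.0071], 'confidence': 0.44}
{'xyz': [0.5271, 0.0295, 0.0149], 'confidence': 0.2}
```

Run:
```python
from h import *
c=camera("scene");a=cv2.resize(c["frame"][170:250,250:330,::-1],None,fx=6,fy=6,interpolation=2)
c=camera("wrist");save(c,"w.png");b=cv2.resize(c["frame"][:,:,::-1],None,fx=.5*.6*1,fy=.3) if 0 else c["frame"][:,:,::-1][40:400,200:440]
b=cv2.resize(b,(320,480))
cv2.imwrite("pics/m3.png",np.hstack([a,b]))
```

```text
(no output)
```

View pics/m3.png

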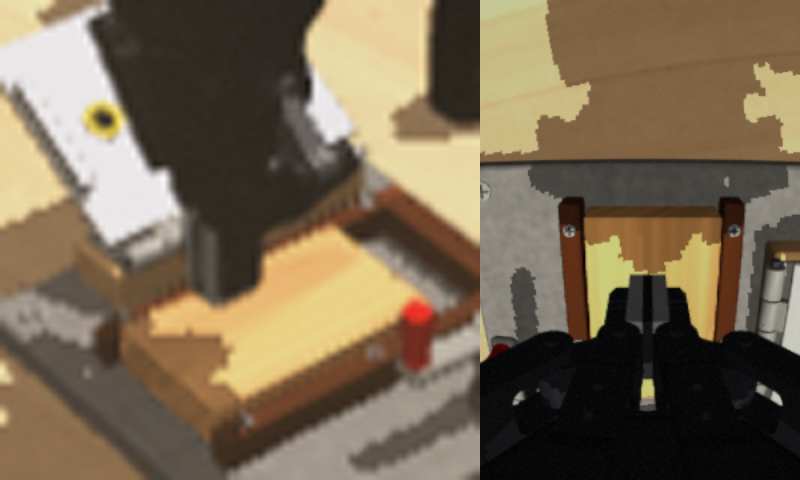

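The finger tip floats well above the blank: its lower edge is at crop (215,302) and its shadow is detached at (230,345). The blank has not moved. I'll back out, go lower beyond the bed and measure the tip again.

```bash
python3 -m jog '[0.03,0,-0.01,0,0,0,1, 0.06,0,-0.01,0,0,0,1, 0.075,0,-0.01,0,0,0,1, 0.075,0,0.01,0,0,0,1, 0.075,0,0.018,0,0,0,1, 0.075,0,0.018,0,0,0,1]'; python3 rel.py|head -1
python3 - <<'E'
from h import *
from scipy.spatial.transform import Rotation as R
c=camera("scene");p=[.5652,.1175,-.1673]
def W(P):
    P=np.array(P)/1000;r=R.from_euler("z",p[2]).as_matrix();return r@P+[p[0],p[1],0]
a=cv2.resize(c["frame"][150:260,220:340,::-1],None,fx=5,fy=5,interpolation=2)
for z in(0,5,20,40):
    u=((proj(c,W([-138,-67,z]))[0]-[220,150])*5).astype(int);print(z,u);cv2.circle(a,tuple(map(int,u)),3,(0,0,255),-1)
cv2.imwrite("pics/s4.png",a)
E
```

```text
time_s: 6.4
eef_pos: [0.4304, 0.0835, 0.0294]
eef_rot: [-0.001, 0.084, 0.996, 0.0]
wrist_force: [-0.6, -0.1, 0.7]
opening: -0.0
grasp_force: 0.0
t 6.4 TCP jig mm [-127.2527  -56.0096   29.3821] F [-0.5541 -0.102   0.7072] open -0.00037022741613442156
0 [192 537]
5 [191 528]
20 [190 502]
40 [187 467]
```

View pics/s4.png

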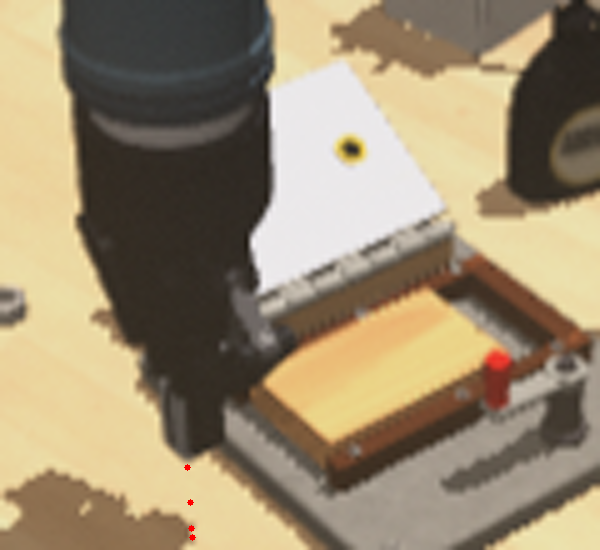

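Run:
```python
from h import *
np.set_printoptions(precision=4,suppress=True)
o=get_obs();c=camera("wrist");E=np.array(c["extrinsics"]);M=np.array(c["mtx"]);print(M)
r=R.from_quat(o["eef_rot"],scalar_first=True).as_matrix()
C=r.T@(E[:3,3]-o["eef_pos"]);print("cam in tool",C,"\n",r.T@E[:3,:3])
u=np.array([326,248.5])-M[:2,2];t=np.hypot(*u)/M[0,0];d=np.r_[np.sin(t)*u/np.hypot(*u),np.cos(t)]*[1,-1,-1]
d=r.T@E[:3,:3]@d
for x in(-11,0,11):print(x,C+d*(x/1000-C[0])/d[0])
s=camera("scene")
for z in(-25,-15,0,6,25):print(z,(proj(s,np.array(o["eef_pos"])+r@[.011,-.012,z/1000])[0]-[220,150])*5)
```

```text
[[309.7069   0.     325.2442]
 [  0.     309.7069 203.958 ]
 [  0.       0.       1.    ]]
cam in tool [ 0.0761 -0.0013 -0.1554] 
 [[ 0.0005  0.9553  0.2956]
 [ 1.     -0.0005 -0.0002]
 [-0.0001  0.2956 -0.9553]]
-11 [-0.011  -0.0007  0.0277]
0 [ 0.     -0.0008  0.0046]
11 [ 0.011  -0.0009 -0.0185]
-25 [187.4125 441.273 ]
-15 [188.6697 459.4566]
0 [190.5291 486.3485]
6 [191.264  496.9786]
25 [193.5592 530.1739]
```

Both cameras place the tips about 17 mm behind the reported TCP, not 25 mm ahead of it. I'll feel downward in small steps, watching the force.

```bash
for i in 1 2 ; do python3 -m jog '[0,0,0.002,0,0,0,1, 0,0,0.003,0,0,0,1]' | sed -n 4p; done; python3 rel.py|head -1
```

```text
wrist_force: [-0.0, 0.2, -0.8]
wrist_force: [-0.1, -0.3, -0.0]
t 7.05 TCP jig mm [-127.2045  -55.9435   23.6432] F [-0.063  -0.2565 -0.0012] open 0.0006075294182816151
```

```bash
python3 -m jog '[0,0,0.008,0,0,0,1, 0,0,0.016,0,0,0,1, -0.02,0.001,0.016,0,0,0,1, -0.028,0.001,0.016,0,0,0,1, -0.034,0.001,0.016,0,0,0,1, -0.04,0.001,0.016,0,0,0,1, -0.046,0.001,0.016,0,0,0,1, -0.05,0.001,0.016,0,0,0,1]'; python3 rel.py|head -1
python3 - <<'E'
from h import *
c=camera("scene");cv2.imwrite("pics/s5.png",cv2.resize(c["frame"][150:260,220:340,::-1],None,fx=5,fy=5,interpolation=2))
E
```

```text
time_s: 8.05
eef_pos: [0.4801, 0.0761, 0.0077]
eef_rot: [-0.0, 0.084, 0.996, 0.0]
wrist_force: [-1.0, 1.0, 0.5]
opening: 0.003
grasp_force: 0.7
t 8.05 TCP jig mm [-77.0445 -54.9652   7.7184] F [-1.0179  0.9765  0.5017] open 0.0030359901369208173
```

View pics/s5.png

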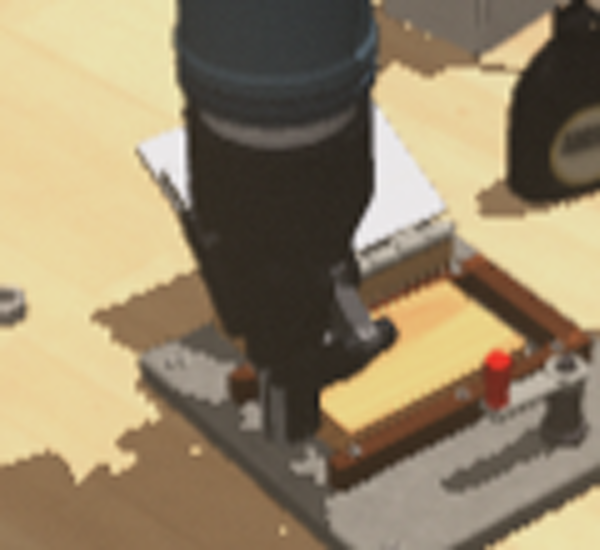

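The finger now stands behind the blank at (290,440) and the gap to the stop at (490,290) is shrinking. I'll push on until the stop pushes back.

```bash
python3 -m jog '[-0.005,0,0,0,0,0,1, -0.009,0,0,0,0,0,1, -0.012,0,0,0,0,0,1, -0.013,0,0,0,0,0,1]' | sed -n 4p
for i in 1 2 3 ; do python3 -m jog '[-0.001,0,0,0,0,0,1, -0.0015,0,0,0,0,0,1]' | sed -n 4p;python3 rel.py|head -1; done
```

```text
wrist_force: [-2.6, 0.5, 1.3]
wrist_force: [-0.9, 0.1, -0.7]
t 8.85 TCP jig mm [-62.5239 -54.9533   7.7625] F [-0.9042  0.113  -0.7487] open 0.0014354872576254271
wrist_force: [-1.0, 0.0, -0.4]
t 9.1 TCP jig mm [-60.9333 -54.9594   7.7978] F [-1.0229  0.019  -0.4382] open 0.0018309151659283058
wrist_force: [-4.6, 0.4, 4.2]
t 9.35 TCP jig mm [-60.0769 -54.9586   7.749 ] F [-4.6429  0.424   4.1609] open -0.0008769638485031899
```

```bash
python3 -m jog '[-0.0007,0,0,0,0,0,1, -0.001,0,0,0,0,0,1, -0.001,0,0,0,0,0,1]' | sed -n 4p;python3 rel.py|head -1
python3 -m jog '[-0.0007,0,0,0,0,0,1, -0.001,0,0,0,0,0,1, -0.001,0,0,0,0,0,1]' | sed -n 4p;python3 rel.py|head -1
```

```text
wrist_force: [-6.4, 0.7, 6.0]
t 9.725 TCP jig mm [-60.1035 -54.9515   7.5584] F [-6.4466  0.6555  6.0206] open 0.0010692746783785689
wrist_force: [-10.1, 1.6, 9.0]
t 10.1 TCP jig mm [-60.1162 -54.9261   7.4107] F [-10.093    1.5503   8.9733] open 0.003435485623523477
```

The blank is home: about 10 N of resistance at x -60. Now I back out, rise, move to the leaf's outer side and tilt 45°, then check the tool frame against the wrist camera.

```bash
cat > chk.py <<'E'
from h import *
np.set_printoptions(precision=4,suppress=True)
o=get_obs();c=camera("wrist");E=np.array(c["extrinsics"])
r=R.from_quat(o["eef_rot"],scalar_first=True).as_matrix()
print("cam in tool",r.T@(E[:3,3]-o["eef_pos"]),"q",np.array(o["q"]))
E
python3 -m jog '[0.02,0,0,0,0,0,1, 0.02,0,-0.06,0,0,0,1, 0.02,0,-0.12,0,0,0,1, 0.0,0.04,-0.162,0,0,0,1, -0.02,0.09,-0.162,0,0,0,1, -0.04,0.14,-0.162,0,0,0,1, -0.06,0.19,-0.162,0.15,0,0,1, -0.06,0.225,-0.162,0.3,0,0,1, -0.06,0.225,-0.162,0.45,0,0,1, -0.06,0.225,-0.162,0.6,0,0,1, -0.06,0.225,-0.162,0.785,0,0,1, -0.06,0.225,-0.162,0.785,0,0,1, -0.06,0.225,-0.162,0.785,0,0,1]'; python3 rel.py; python3 chk.py
```

```text
time_s: 11.72
eef_pos: [0.5965, 0.2847, 0.1698]
eef_rot: [-0.032, 0.078, 0.921, -0.38]
wrist_force: [0.1, 0.1, 1.2]
opening: -0.002
grasp_force: 0.0
t 11.725 TCP jig mm [  3.0075 170.1056 169.8401] F [0.0715 0.1378 1.229 ] open -0.0015154049890391255
tool axes(cols) in jig
 [[-1.      0.0007  0.0003]
 [ 0.0003  0.7092 -0.7051]
 [-0.0007 -0.705  -0.7092]]
cam in tool [ 0.0761 -0.0018 -0.1541] q [ 0.5361  0.8437  0.9571 -0.5952  1.8569 -0.8846]
```

Run:
```python
from h import *
o=get_obs();r=R.from_quat(o["eef_rot"],scalar_first=True).as_matrix();P=np.array(o["eef_pos"])
c=camera("scene");a=cv2.resize(c["frame"][50:250,180:340,::-1],None,fx=4,fy=4,interpolation=2)
a=a[:600]
for col,Q in(((0,0,255),P+r@[0,0,-.0165]),((0,200,0),P+r@[0,0,.025]+[0,0,.041]),((255,0,0),P+r@[0,0,.025])):
    u=(proj(c,Q)[0]-[180,50])*4;cv2.circle(a,tuple(int(x) for x in u),4,col,-1);print(u)
cv2.imwrite("pics/s6.png",a)
```

```text
[259.92089525 272.06072932]
[286.35750722 272.96243678]
[290.47904672 335.18391055]
```

View pics/s6.png

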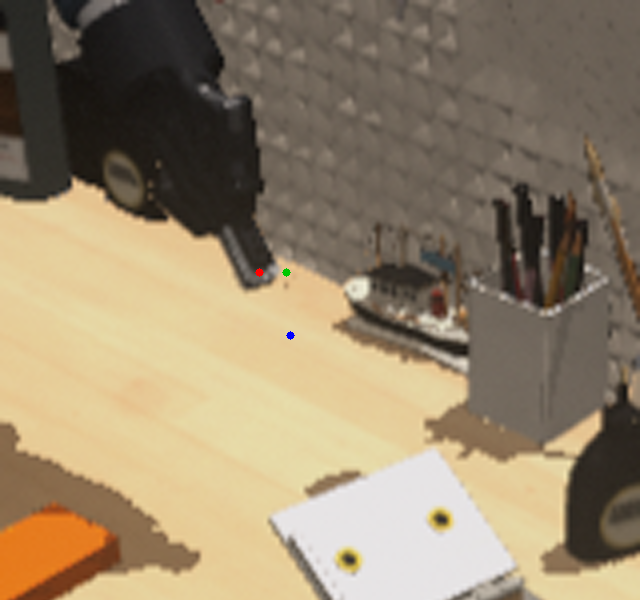

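The red dot (260,272) sits on the real finger tip, so the tip is about 15 mm behind the reported TCP along the tool axis. Next I print the waypoint shifts in tool axes.

```bash
cat > way.py <<'E'
from h import *
import json
p=[.5652,.1175,-.1673]
def shifts(W):
    o=get_obs();r=R.from_quat(o["eef_rot"],scalar_first=True).as_matrix();J=R.from_euler("z",p[2]).as_matrix()
    for w in W:
        d=r.T@(J@(np.array(w)/1000)+[p[0],p[1],0]-o["eef_pos"]);print(np.round(w),np.round(d,4).tolist())
def path(a,r):
    c,s=np.cos(a),np.sin(a)
    if a<np.pi/4:return [0,100*c+3*s-8.9,39+100*s-3*c-29.4]
    K=np.array([r*c+3*s,39+r*s-3*c])
    f=np.clip((a-2.1)/.5,0,1)
    d=(1-f)*np.array([-.3,-20.9])+f*np.array([-20.9,-.3])
    return [0,*(K+d)]
E
python3 -c "
from way import *
shifts([[0,165,110],[0,150,43],[0,90,43]])"
```

```text
[  0 165 110] [0.004, 0.0406, 0.0477]
[  0 150  43] [0.0042, 0.0771, 0.1058]
[ 0 90 43] [0.0041, 0.0345, 0.1481]
```

```bash
python3 -m jog '[0.004,0.04,0.048,0,0,0,1, 0.004,0.077,0.106,0,0,0,1, 0.004,0.077,0.106,0,0,0,1, 0.004,0.05,0.132,0,0,0,1, 0.004,0.035,0.148,0,0,0,1, 0.004,0.035,0.148,0,0,0,1]'; python3 rel.py|head -1; python3 -c "
from way import *
shifts([path(a,r) for a,r in [(.44,0),(.55,0),(.65,0),(.75,0),(.85,85),(1,84),(1.15,83),(1.3,82),(1.45,81)]])"
```

```text
time_s: 12.58
eef_pos: [0.5809, 0.2061, 0.0448]
eef_rot: [-0.03, 0.08, 0.921, -0.38]
wrist_force: [0.3, 0.3, 0.6]
opening: 0.003
grasp_force: 0.0
t 12.575 TCP jig mm [ 0.7612 89.9589 44.8006] F [0.2906 0.2662 0.5616] open 0.0028809030102239625
[ 0. 83. 49.] [0.0007, -0.0083, 0.0017]
[ 0. 78. 59.] [0.0007, -0.0188, -0.0018]
[ 0. 73. 68.] [0.0006, -0.0285, -0.004]
[ 0. 66. 76.] [0.0005, -0.0385, -0.0052]
[ 0. 58. 80.] [0.0005, -0.0474, -0.0025]
[ 0. 48. 87.] [0.0004, -0.0599, -0.0002]
[ 0. 36. 93.] [0.0004, -0.0718, 0.0038]
[ 0. 25. 96.] [0.0003, -0.0827, 0.0096]
[ 0. 12. 98.] [0.0003, -0.0926, 0.0168]
```

```bash
python3 -m jog '[0,-0.008,0.002,0,0,0,1, 0,-0.013,0,0,0,0,1, 0,-0.019,-0.002,0,0,0,1, 0,-0.024,-0.003,0,0,0,1]'|sed -n 4p; python3 -m jog '[0,-0.005,-0.001,0,0,0,1, 0,-0.01,-0.002,0,0,0,1, 0,-0.015,-0.002,0,0,0,1, 0,-0.02,-0.001,0,0,0,1]'|sed -n 4p;python3 rel.py|head -1
python3 - <<'E'
from h import *
c=camera("scene");a=cv2.resize(c["frame"][110:260,200:360,::-1],None,fx=4,fy=4,interpolation=2);cv2.imwrite("pics/s7.png",a)
E
```

```text
wrist_force: [0.8, 3.5, -0.1]
wrist_force: [0.4, 4.3, -0.3]
t 13.575 TCP jig mm [-1.5906 61.5231 74.4631] F [ 0.3909  4.3373 -0.3323] open 0.00010767564839614846
```

View pics/s7.png

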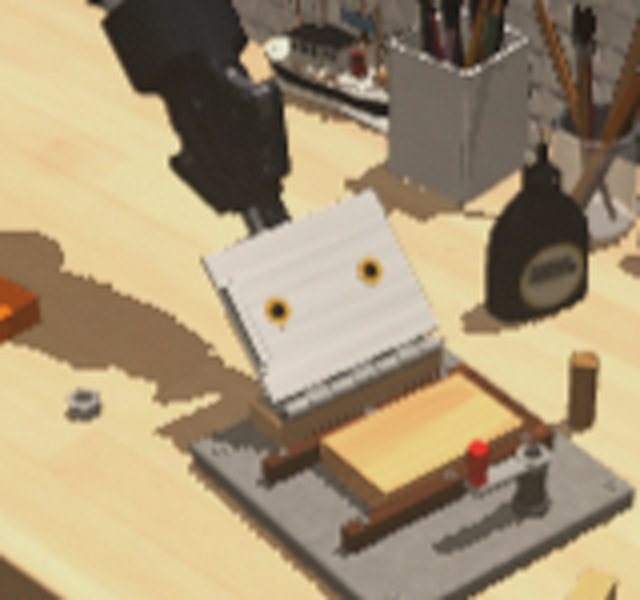

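The leaf is rising: its free edge is at (205,260)-(375,190) with the finger behind it at (268,218). The blank is home. I'll continue the arc.

```bash
python3 -c "
from way import *
shifts([path(a,r) for a,r in [(.95,85),(1.1,84),(1.25,83),(1.4,82),(1.55,81),(1.7,80),(1.85,78),(2,76),(2.1,75),(2.2,74),(2.35,73),(2.5,72),(2.65,70),(2.8,68),(2.95,66),(3.05,65),(3.14,65)]])"
```

```text
[ 0. 52. 85.] [-0.0016, -0.0142, -0.0009]
[ 0. 40. 92.] [-0.0016, -0.0264, 0.0026]
[ 0. 29. 96.] [-0.0016, -0.0378, 0.0079]
[ 0. 17. 98.] [-0.0016, -0.0481, 0.0147]
[ 0.  4. 99.] [-0.0016, -0.0572, 0.0229]
[ 0. -8. 98.] [-0.0016, -0.0648, 0.0323]
[  0. -19.  94.] [-0.0016, -0.07, 0.043]
[  0. -29.  88.] [-0.0016, -0.0734, 0.0541]
[  0. -36.  84.] [-0.0017, -0.0751, 0.0615]
[  0. -46.  84.] [-0.0017, -0.0817, 0.069]
[  0. -60.  82.] [-0.0017, -0.0908, 0.08]
[  0. -73.  80.] [-0.0017, -0.0982, 0.0908]
[  0. -81.  74.] [-0.0017, -0.1003, 0.1009]
[  0. -84.  64.] [-0.0017, -0.0951, 0.1099]
[  0. -85.  54.] [-0.0017, -0.0888, 0.1179]
[  0. -85.  48.] [-0.0017, -0.0843, 0.1227]
[  0. -86.  42.] [-0.0017, -0.0805, 0.1272]
```

```bash
python3 -m jog '[-0.002,-0.014,-0.001,0,0,0,1, -0.002,-0.02,0.001,0,0,0,1, -0.002,-0.026,0.003,0,0,0,1, -0.002,-0.032,0.005,0,0,0,1, -0.002,-0.038,0.008,0,0,0,1, -0.002,-0.043,0.011,0,0,0,1, -0.002,-0.048,0.015,0,0,0,1, -0.002,-0.053,0.019,0,0,0,1, -0.002,-0.057,0.023,0,0,0,1, -0.002,-0.065,0.032,0,0,0,1]';python3 rel.py|head -1; python3 -c "
from way import *
shifts([path(a,r) for a,r in [(1.85,78),(2,76),(2.1,75),(2.2,74),(2.35,73),(2.5,72),(2.65,70),(2.8,68),(2.95,66),(3.05,65),(3.14,65)]])"
```

```text
time_s: 14.88
eef_pos: [0.5646, 0.1105, 0.0977]
eef_rot: [-0.032, 0.077, 0.921, -0.381]
wrist_force: [-0.0, 2.8, 1.3]
opening: 0.003
grasp_force: 1.2
t 14.875 TCP jig mm [ 0.5406 -7.0537 97.7142] F [-0.0469  2.7535  1.3267] open 0.002807392428458708
[  0. -19.  94.] [0.0005, -0.0057, 0.0111]
[  0. -29.  88.] [0.0005, -0.0091, 0.0222]
[  0. -36.  84.] [0.0005, -0.0107, 0.0296]
[  0. -46.  84.] [0.0005, -0.0174, 0.037]
[  0. -60.  82.] [0.0005, -0.0265, 0.0481]
[  0. -73.  80.] [0.0005, -0.0339, 0.0589]
[  0. -81.  74.] [0.0006, -0.036, 0.0689]
[  0. -84.  64.] [0.0006, -0.0308, 0.078]
[  0. -85.  54.] [0.0006, -0.0245, 0.086]
[  0. -85.  48.] [0.0006, -0.02, 0.0908]
[  0. -86.  42.] [0.0006, -0.0163, 0.0953]
```

```bash
python3 -m jog '[0,-0.006,0.011,0,0,0,1, 0,-0.009,0.022,0,0,0,1, 0,-0.011,0.03,0,0,0,1, 0,-0.017,0.037,0,0,0,1, 0,-0.022,0.043,0,0,0,1, 0,-0.027,0.048,0,0,0,1, 0,-0.031,0.054,0,0,0,1, 0,-0.034,0.059,0,0,0,1, 0,-0.036,0.069,0,0,0,1, 0,-0.031,0.078,0,0,0,1]';python3 rel.py|head -1; python3 -c "
from way import *
shifts([path(a,r) for a,r in [(2.95,66),(3.05,65),(3.14,65)]])"
```

```text
time_s: 16.12
eef_pos: [0.5516, 0.034, 0.0643]
eef_rot: [-0.032, 0.078, 0.921, -0.381]
wrist_force: [0.8, 0.3, 1.7]
opening: 0.002
grasp_force: 0.6
t 16.125 TCP jig mm [  0.5482 -84.6254  64.2663] F [0.842  0.2831 1.6706] open 0.0018181446421973548
[  0. -85.  54.] [0.0006, 0.0068, 0.0075]
[  0. -85.  48.] [0.0006, 0.0112, 0.0123]
[  0. -86.  42.] [0.0006, 0.015, 0.0168]
```

```bash
python3 -m jog '[0,0.003,0.004,0,0,0,1, 0,0.007,0.0075,0,0,0,1, 0,0.011,0.012,0,0,0,1]'|sed -n 4p; for i in 1 2 3 4; do python3 -m jog '[0,0.0015,0.0015,0,0,0,1, 0,0.002,0.002,0,0,0,1]' | sed -n 4p;python3 rel.py|head -1; done
```

```text
wrist_force: [-0.1, -1.8, 2.0]
wrist_force: [-0.7, -0.3, 0.7]
t 16.75 TCP jig mm [  0.3003 -84.4525  45.0981] F [-0.7287 -0.3082  0.6995] open -0.00022808692570572972
wrist_force: [-0.3, -0.2, 1.5]
t 17.0 TCP jig mm [  0.4447 -84.4963  42.4009] F [-0.2511 -0.1962  1.5029] open -0.002496640015851779
wrist_force: [-0.6, 0.5, 0.3]
t 17.25 TCP jig mm [  0.4717 -84.4901  39.489 ] F [-0.6305  0.4501  0.2929] open 0.0014133964590653302
wrist_force: [-1.8, 0.9, 8.4]
t 17.5 TCP jig mm [  0.6536 -84.5562  37.9235] F [-1.8491  0.8923  8.4344] open 0.002842726664946808
```

```bash
for i in 1 2; do python3 -m jog '[0,0.0015,0.0015,0,0,0,1, 0,0.002,0.002,0,0,0,1]' | sed -n 4p;python3 rel.py|head -1; done
python3 - <<'E'
from h import *
c=camera("scene");a=c["frame"][150:270,230:380,::-1];t=camera("top")["frame"][180:260,270:390,::-1]
cv2.imwrite("pics/s8.png",np.hstack([cv2.resize(a,(480,384),interpolation=2),cv2.resize(t,(320,384),interpolation=2)]))
E
```

```text
wrist_force: [-6.4, 4.0, 22.1]
t 17.75 TCP jig mm [  0.7814 -84.5452  37.3692] F [-6.3742  4.0281 22.0749] open -1.131674846897859e-05
wrist_force: [-11.1, 7.2, 34.0]
t 18.0 TCP jig mm [  0.8837 -84.508   36.9054] F [-11.1187   7.1968  34.0376] open 0.0022447993513240424
```

View pics/s8.png

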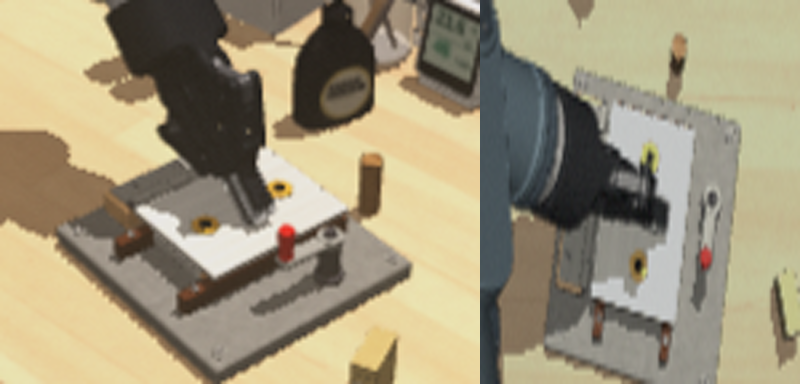

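The leaf lies flat on the blank: scene crop (235,225), top crop (645,215), with the latch arm still open and its knob at (707,258). Now I rise, return to vertical and go to the -y side of the knob.

```bash
python3 -m jog '[0,-0.03,-0.03,0,0,0,1, 0,-0.064,-0.064,0,0,0,1, 0,-0.064,-0.064,-0.18,0,0,1, 0.01,-0.09,-0.04,-0.36,0,0,1, 0.015,-0.111,-0.017,-0.54,0,0,1, 0.015,-0.111,-0.017,-0.72,0,0,1, 0.015,-0.111,-0.017,-0.785,0,0,1, 0.015,-0.111,-0.017,-0.785,0,0,1]';python3 rel.py;python3 - <<'E'
from way import *
c=camera("top")
for d in spot_in(c,"latch_knob")[:2]:print(d)
# red centroid
h=cv2.cvtColor(c["frame"],cv2.COLOR_RGB2HSV);m=((h[...,0]<6)|(h[...,0]>174))&(h[...,1]>170)&(h[...,2]>120)
ys,xs=np.nonzero(m);print(len(xs),xs.mean(),ys.mean());w=ray(c,(xs.mean(),ys.mean()),.074)
print("knob jig",1000*R.from_euler("z",-p[2]).apply(w-[p[0],p[1],0]))
E
```

```text
time_s: 19.1
eef_pos: [0.5255, -0.0304, 0.1218]
eef_rot: [0.0, 0.085, 0.996, -0.0]
wrist_force: [-0.2, 0.0, 0.6]
opening: 0.003
grasp_force: 0.0
t 19.1 TCP jig mm [ -14.5174 -152.4182  121.7653] F [-0.1537  0.0044  0.5572] open 0.0028132665527302327
tool axes(cols) in jig
 [[-1.      0.0037  0.0005]
 [ 0.0037  1.     -0.0004]
 [-0.0005 -0.0004 -1.    ]]
1 355.0 234.0
knob jig [ -18.99963733 -123.41323193   74.        ]
```

```bash
python3 -m jog '[0,0,0.05,0,0,0,1, 0,0,0.079,0,0,0,1, 0,0,0.079,0,0,0,1, 0,0.008,0.079,0,0,0,1, 0,0.014,0.079,0,0,0,1, 0,0.02,0.079,0,0,0,1, 0,0.026,0.079,0,0,0,1, 0,0.031,0.079,0,0,0,1, 0,0.034,0.079,0,0,0,1]';python3 rel.py|head -1;python3 - <<'E'
from way import *
c=camera("scene");a=cv2.resize(c["frame"][150:270,240:390,::-1],None,fx=4,fy=4,interpolation=2);cv2.imwrite("pics/s9.png",a)
E
```

```text
time_s: 20.32
eef_pos: [0.5316, 0.0047, 0.0428]
eef_rot: [0.0, 0.084, 0.996, -0.0]
wrist_force: [0.3, -1.4, 0.6]
opening: 0.0
grasp_force: 0.8
t 20.325 TCP jig mm [ -14.3719 -116.8497   42.7673] F [ 0.3381 -1.3657  0.6485] open 0.0004975405426560723
```

View pics/s9.png

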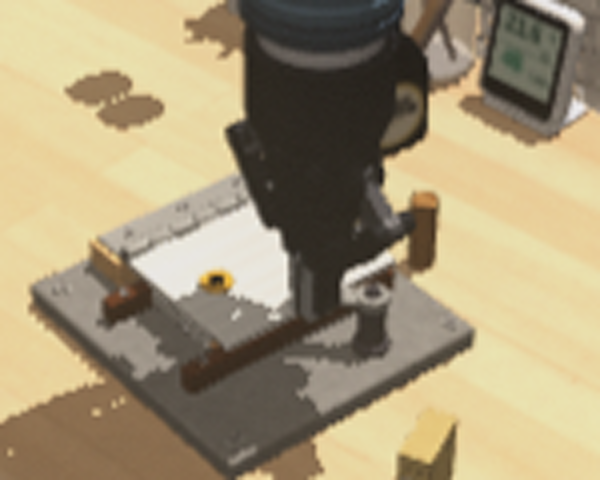

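The finger is at the knob at (320,300), with the knob hidden behind it. The leaf is flat and the latch pillar is at (372,310). Now I go round to its -x side and push +x.

```bash
python3 -m jog '[0,-0.004,0,0,0,0,1, 0.018,-0.004,0,0,0,0,1, 0.018,-0.004,0,0,0,0,1, 0.018,0.015,0,0,0,0,1, 0.018,0.025,0,0,0,0,1, 0.018,0.025,0,0,0,0,1, 0.008,0.025,0,0,0,0,1, 0.002,0.025,0,0,0,0,1, -0.004,0.026,0,0,0,0,1, -0.009,0.027,0,0,0,0,1, -0.013,0.028,0,0,0,0,1]'|sed -n 4p;python3 rel.py|head -1
for i in 1 2 3 ; do python3 -m jog '[-0.001,0,0,0,0,0,1, -0.002,0,0,0,0,0,1]' | sed -n 4p;python3 rel.py|head -1; done
```

```text
wrist_force: [-1.7, 0.2, -0.2]
t 21.75 TCP jig mm [ -0.8625 -89.3155  42.6342] F [-1.6967  0.2437 -0.2024] open 0.0014671822198781435
wrist_force: [-1.3, 0.6, 0.9]
t 22.0 TCP jig mm [  0.6335 -89.1083  42.7389] F [-1.2739  0.5911  0.8584] open 0.0010562643929974119
wrist_force: [-0.7, 0.4, 1.0]
t 22.25 TCP jig mm [  2.4252 -89.0076  42.6624] F [-0.6701  0.3585  1.0453] open 0.0008933571257171583
wrist_force: [-4.2, 1.6, 3.0]
t 22.5 TCP jig mm [  4.0761 -88.9843  42.5248] F [-4.2154  1.6215  2.9759] open 0.0027443436014691117
```

```bash
for i in 1 2 ; do python3 -m jog '[-0.001,0,0,0,0,0,1, -0.0015,0,0,0,0,0,1, -0.0015,0,0,0,0,0,1]' | sed -n 4p;python3 rel.py|head -1; done
python3 -m jog '[0.02,0,0,0,0,0,1, 0.03,0,-0.02,0,0,0,1, 0.03,0,-0.08,0,0,0,1, 0.08,0,-0.12,0,0,0,1, 0.14,0,-0.12,0,0,0,1, 0.2,0,-0.12,0,0,0,1, 0.2,0,-0.12,0,0,0,1]' | head -1
cat >> way.py <<'E'
def final():
    for n in("top","scene"):
        c=camera(n);h=cv2.cvtColor(c["frame"],cv2.COLOR_RGB2HSV);m=((h[...,0]<5)|(h[...,0]>174))&(h[...,1]>190)&(h[...,2]>120)
        k=np.array([20,-87,65])/1000;J=R.from_euler("z",p[2]).as_matrix();e=proj(c,J@k+[p[0],p[1],0])[0]
        yy,xx=np.mgrid[:400,:640];m&=np.hypot(xx-e[0],yy-e[1])<45
        ys,xs=np.nonzero(m);w=ray(c,(xs.mean(),ys.mean()),.075 if n=="top" else .066)
        print(n,len(xs),"expect shut px",e.round(1),"seen",xs.mean().round(1),ys.mean().round(1),"knob jig",(1000*R.from_euler("z",-p[2]).apply(w-[p[0],p[1],0])).round(1))
        for k in["dowel_end_2","screw_box_1","glue_bottle","coach_nut_1","leaf_edge"]:
            for d in spot_in(c,k)[:1]:print(k,round(d["confidence"],2),np.round(d["xyz"],3))
E
python3 -c "
from way import *
final()"
```

```text
wrist_force: [-6.8, 1.1, 6.4]
t 22.875 TCP jig mm [  4.1926 -88.9246  42.3981] F [-6.8432  1.132   6.366 ] open 0.0017693661306777536
wrist_force: [-12.3, 2.1, 10.6]
t 23.25 TCP jig mm [  4.3409 -88.831   42.2931] F [-12.2931   2.0883  10.6292] open 0.0016289668845117966
time_s: 24.12
top 0 expect shut px [344.5 218.3] seen nan nan knob jig [nan nan nan]
dowel_end_2 0.59 [0.653 0.027 0.046]
screw_box_1 0.68 [ 0.505 -0.088  0.041]
glue_bottle 0.64 [0.727 0.122 0.068]
leaf_edge 0.94 [0.556 0.068 0.042]
scene 8 expect shut px [322.1 209.7] seen 321.8 206.8 knob jig [ 25.5 -79.3  66. ]
dowel_end_2 0.56 [0.647 0.028 0.029]
screw_box_1 0.67 [ 0.497 -0.1    0.032]
glue_bottle 0.96 [0.727 0.118 0.05 ]
coach_nut_1 0.71 [ 0.495 -0.1    0.034]
leaf_edge 0.74 [0.545 0.064 0.045]way.py:20: RuntimeWarning: Mean of empty slice.
  ys,xs=np.nonzero(m);w=ray(c,(xs.mean(),ys.mean()),.075 if n=="top" else .066)
  ret = ret.dtype.type(ret / rcount)
way.py:21: RuntimeWarning: Mean of empty slice.
  print(n,len(xs),"expect shut px",e.round(1),"seen",xs.mean().round(1),ys.mean().round(1),"knob jig",(1000*R.from_euler("z",-p[2]).apply(w-[p[0],p[1],0])).round(1))
```

```bash
python3 -c "
from way import *
J=R.from_euler('z',p[2]).as_matrix()
for n in('top','scene'):
    c=camera(n);f=c['frame'].astype(int);m=(f[...,0]>110)&(f[...,0]-f[...,1:3].max(2)>70)&(abs(f[...,1]-f[...,2])<35)
    e=[proj(c,J@(np.array(k)/1000)+[p[0],p[1],0])[0].round(1) for k in([20,-87,66],[12.1,-87.8,66],[-18,-122,66])]
    yy,xx=np.mgrid[:400,:640];m&=np.hypot(xx-e[0][0],yy-e[0][1])<30
    ys,xs=np.nonzero(m);print(n,len(xs),e,xs.mean(),ys.mean())
print(get_obs()['wrist_force'])
"
```

```text
top 11 [array([344.5, 218.3]), array([344.3, 221.1]), array([354.4, 233.9])] 343.6363636363636 217.45454545454547
scene 20 [array([322.1, 209.4]), array([319.5, 210.9]), array([318.9, 224.2])] 322.1 206.95
[-0.30423751  0.5665864  -0.30554374]
```

The knob shows at its shut position in both cameras and the arm is clear of the jig, so I'm handing in.

```bash
python3 -c "
from bench import *
print(hand_in())"
```

```text
the job is handed in; nothing more can be done
None
```

The job is handed in at about 24 s: blank pushed home against the stop, leaf flat on it, latch swung to its stop; the dowel, box and bottle read unmoved within camera error, and the nut was not found in the last check, though no move went near it.

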